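# Take the tube carrier off an inclined rotator with a left-hand clamp knob

## Task

Take the tube carrier off the sloping tube rotator and lay it flat, tubes up, in the empty tray. It is clamped by the bar knob on the stud, which has a left-hand thread: loosen it by turning it clockwise (seen from above the knob) until the clamp washer clears the lugs on the carrier, then draw the carrier up the slope off the stud by its handle. Set it down gently, leave the knob loosened, and do not disturb the bottle, the beaker or the grey box.

Things in the scene. Friction and masses are not known exactly. Their poses are not given: they have to be found in the camera images.
- rotator: Bench tube rotator, fixed: white base 260 x 170 mm, round aluminium disc 170 mm across, sloping 28 degrees (not turning). Origin: on the table under the stud's foot; x level, to the high side of the slope (away from the robot), z up. Up-slope = (cos 28, 0, sin 28), disc normal = (-sin 28, 0, cos 28). Two guide rails 10 mm high, 40 mm long run up the slope beside the carrier, 3 mm play each side.
- stud_foot (a point): Foot of the fixed steel stud (12 mm diameter, 35 mm long along the disc normal): point of the disc surface on the stud's axis, 115 mm above the table. Axes as the rotator.
- knob (a joint): Turn of the knob, rad: 0 = tight, growing CLOCKWISE seen from above looking down the stud; starts at 0 to 0.3, end stop 3.2 (does not come off). Anticlockwise only tightens to the stop at 0. Friction 0.15 N m, stays where left. Knob and its 40 mm washer rise 5 mm per rad along the stud. The washer touches the carrier's lugs below 0.8; 1.9 or more counts as loosened, with 5 mm of room.
- knob_grip (a point): Grip point of the black bar knob, on the stud's axis, 57 mm above the disc surface when tight, moving and turning with the knob. Bar 70 mm long along this point's x, 14 mm thick along its y, 26 mm high along its z (15 mm below to 11 mm above), which is the disc normal: the tool must be tilted 28 degrees to match.
- carrier: Aluminium forked plate, 0.28 to 0.46 kg, 131 (x) x 140 (y) x 8 mm, with four capped tubes on it (top 26 mm above the underside). Origin: underside, on the stud's axis when seated; x up the slope, z disc normal. Plate x -38 to 93 mm. Slot 18 mm wide from the origin to the -x edge; lugs 5 mm high at x -34 to -24 catch the tight washer. Loosened it still hangs on the stud; 60 mm up the slope it is free.
- carrier_handle (a point): Middle of the carrier's handle bar: dark bar 70 mm long along the carrier's y, 14 mm thick along its x, 16 mm high, at x = 74 mm and 40 mm above the plate's underside; gap of 24 mm beneath it down to the plate. Grip it across the 14 mm; axes as the carrier.
- carrier_middle (a point): Middle of the carrier plate's underside, at x = 27.5 mm of the carrier; axes as the carrier.
- tray: White open plastic tray, fixed, 220 x 220 mm outside, 45 mm high, walls and floor 5 mm thick. Origin: under its centre on the table, x and y along its sides, z up.
- bottle: Clear closed bottle, bystander, 64 mm diameter, 170 mm tall, origin at its underside.
- beaker: Glass beaker, bystander, 72 mm diameter, 85 mm tall, origin at its underside.
- tipbox: Grey closed box, bystander, 120 x 85 x 55 mm, origin at its underside.
Mind the look-alikes: they are no part of the job. What is meant by the carrier is not red, and is the larger of those in its own colour.

How it is judged:
On the way, in this order (a step that is already met when the one before it is completed fails the run):
1. the knob is loosened clockwise (1.9 rad or more) while the carrier is still on the stud (value of joint knob above 1.9 rad and distance between carrier and stud_foot below 0.015 m), for 0.1 s.
2. the carrier is off the stud (distance between carrier and stud_foot above 0.1 m), for 0.1 s.
At the end, for the whole second after the job is handed in: The carrier lies released and still in the tray, flat on its floor (within 0.1 rad, underside within 7 mm of the floor, plate middle within 60 mm of the tray's centre), tubes up; the knob is still loosened (1.9 rad or more) (value of joint knob above 1.9 rad and angle between carrier's own z axis and vertical below 0.1 rad and z of carrier_middle in the frame of tray between 0 and 0.012 m and horizontal distance between carrier_middle and tray below 0.06 m and linear speed of carrier below 0.02 m/s); the robot touches nothing.
It fails at once if the bottle is moved more than 30 mm (distance of bottle from where it was at the start of the episode above 0.03 m).
It fails at once if the beaker is moved more than 30 mm (distance of beaker from where it was at the start of the episode above 0.03 m).
It fails at once if the grey box is moved more than 30 mm (distance of tipbox from where it was at the start of the episode above 0.03 m).
It fails at once if the carrier is dropped or slammed into the tray (faster than 0.5 m/s within 35 mm of the tray floor) (horizontal distance between carrier_middle and tray below 0.1 m and z of carrier_middle in the frame of tray below 0.04 m and linear speed of carrier above 0.5 m/s).
It also fails if it takes over 66 s, if anything falls off the work surface, if the arm or the gripper's body presses on something with over 40 N, if the wrist force passes 120 N, or if a joint passes its speed limit or range.

## Robot

A 7-joint arm with a two-finger parallel gripper is mounted at the origin on the work surface. World frame = base frame: x ahead of the robot, y to its left, z up, the work surface at z = 0. Lengths are in m, angles in rad, forces in N, time in s.
With the tool pointing down it reaches from about 0.425 to 0.975 m from the base axis. Payload 16.7 kg.
Tool frame: the origin (TCP) lies on the centre line of the jaws, within the pads' length; the fingertips stand 19 mm ahead of it and the grasp point (between the pads) is the TCP (r.nose_length is the distance from the TCP to the fingertips, in m); x points along the fingers, y is the direction in which the jaws open and shut, and the axes are right-handed (so a half turn about x gives the same grasp; the last joint's range is limited). The gripper opens to 85 mm and grips with 20 to 120 N. Pads are 22 mm wide; open, the fingers measure 114 mm over their backs; the gripper's body (76 mm by 85 mm) begins 54 mm behind the grasp point. The pads swing forward as they close: fully open they stand 13 mm farther back than shut.
Start: joints at [1.095, 0.426, 0.074, 1.606, -0.034, 1.111, -0.067], TCP at [0.217, -0.639, 0.25] pointing down, gripper open.
Joint ranges: [-2.85, 2.85], [-0.5, 2.14], [-1.23, 1.37], [0.21, 2.46], [-1.02, 4.16], [0.16, 2.05], [-2.73, 2.73]. Speed limits (rad/s): [1.89, 1.89, 2.39, 2.39, 3.01, 3.01, 3.01].

## Interface

Orientations are given as a unit quaternion [x, y, z, w].
In Python, from rig import sense, get_image, hand_in, r gives the robot as it stands. The module is installed in compiled form; this text tells all that it offers.
- The arm moves only by the tool apply_moves, never from a script. Its argument "targets" is a list that holds one entry, the list of rows, each a list of 6 numbers: the shift along the tool's x, y, z in cm, then the turn, a rotation vector about the tool's x, y, z in degrees. A call has 1 to 8 rows; each row shifts and turns the commanded pose from where the row before left it, along the tool's axes as they then stand; what a row does not reach is not made up. A row lasts 1/8 s, in which the tool goes at most 62.5 mm and 10.7 degrees, less where a joint would pass 70% of its speed; a pose out of reach is approached as far as the arm can. A call with a gripper value outside its range is refused whole. "claw" is the finger opening in cm, from 0 to 8.54, set as the call begins (left out, the last holds). The fingers move at their own pace and stop on an object; "squeeze" is the grip in N (left out, the last holds). Time passes only in rows, so rows that do not move let the fingers close. It gives the time, the measured TCP pose, the force and the opening at its end, in the units of the state.
- sense(): the state, without advancing time (a new reading comes with each control period).
- get_image(name): name is "side" or "top"; returns a dict with "image" (400x640x3 uint8, red, green, blue), "camera_matrix" (3x3 intrinsics, pixels), "dist_coeffs" ([k1, k2, p1, p2, k3] as OpenCV has them; the pictures are not rectified), "R" (3x3) and "t" (3): a world point X has camera coordinates R X + t. Camera axes: x right, y down, z forward; pixel columns grow to the right and rows downward; lengths in m; the calibration is good to about 2 mm. A picture is of the moment at which its call begins. There is no depth.
- hand_in(): hands the job in, once; it reports no verdict.
The state is a dict: "clock": time; "joint_positions": joint angles; "qd": joint speeds; "tau": joint torques, N m; "ee_pos": TCP position; "tool_rot": TCP orientation; "wrist_force": force on the tool from outside, world axes, zero at the start; "moment": the same for the moment, N m; "gripper_width": finger opening in m.
Only numpy, scipy, OpenCV 4.12 (cv2) and the standard library are available. Lean on these libraries where they do the work, as an engineer would, in place of code of your own. Each camera call takes 0.05 s, during which the arm holds its last target. There are 200 camera calls.

## Working session

There is one attempt and no reset: what is moved stays moved. The work goes in short steps, Python scripts to look and compute and a tool call to move; the robot and the scene stay as the last step left them, time stands still between calls to the robot, and variables do not carry over. Pictures are saved under pics/ and viewed, about 8 in all and at most 12, crops included, and the job is handed in when it is done.

Besides the shell and the picture viewer there is one more tool, called after "Emit:" as name(argument=value, ...), one argument or row to a line, values as JSON. apply_moves: Moves the arm, as the interface text tells. Its arguments: {"type":"object","properties":{"targets":{"type":"array"},"claw":{"type":"number"},"squeeze":{"type":"number"}},"required":["targets"]}

```bash
mkdir -p pics
python3 - <<'E'
from rig import sense,get_image,r
import cv2,numpy as np,pickle
s=sense();print({k:np.round(v,3) for k,v in s.items()}); print(r.nose_length)
for n in("side","top"):
    d=get_image(n);pickle.dump(d,open(f"{n}0.pkl","wb"));cv2.imwrite(f"pics/{n}0.png",d["image"][:,:,::-1])
    print(n,np.round(d["camera_matrix"],1).tolist(),np.round(d["dist_coeffs"],3),np.round(-d["R"].T@d["t"],3),np.round(d["R"],2).tolist())
E
```

```text
{'clock': np.float64(0.0), 'joint_positions': array([ 1.095,  0.427,  0.074,  1.607, -0.034,  1.111, -0.067]), 'qd': array([ 0.002, -0.   ,  0.002, -0.002, -0.001,  0.   , -0.001]), 'tau': array([-0.0000e+00, -9.4982e+01,  3.7610e+00, -4.6353e+01,  1.9000e-02,
        1.0000e-02, -0.0000e+00]), 'ee_pos': array([ 0.217, -0.639,  0.25 ]), 'tool_rot': array([-0.698, -0.115,  0.698, -0.115]), 'wrist_force': array([ 0.205, -0.277,  0.199]), 'moment': array([-0.01 ,  0.034,  0.001]), 'gripper_width': np.float64(0.085)}
0.019
side [[421.2, 0.0, 317.1], [0.0, 421.2, 206.4], [0.0, 0.0, 1.0]] [0.001 0.    0.    0.    0.   ] [-0.049  0.906  0.904] [[-0.86, -0.5, 0.01], [-0.3, 0.51, -0.8], [0.4, -0.69, -0.6]]
top [[510.6, 0.0, 320.2], [0.0, 510.6, 199.2], [0.0, 0.0, 1.0]] [-0.134  0.     0.     0.     0.   ] [0.3   0.013 1.713] [[0.01, -1.0, 0.01], [-0.99, -0.01, -0.11], [0.11, -0.01, -0.99]]
```

View pics/side0.png

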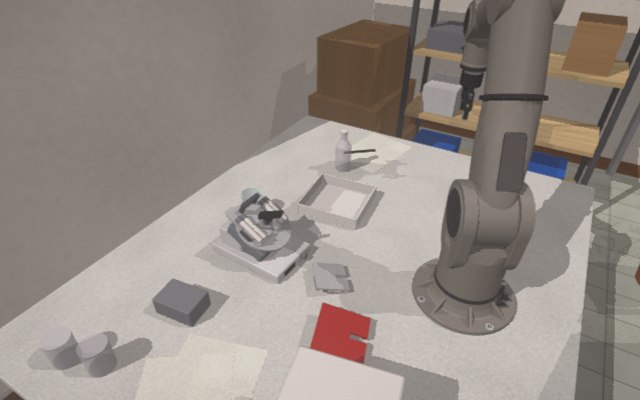

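View pics/top0.png

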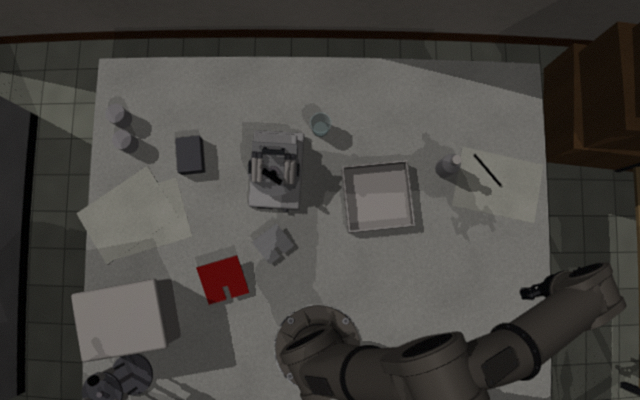

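The side view shows the rotator with its carrier at about (262,222), the tray at (338,200), the bottle at (343,150), the beaker at (250,197) and the grey box at (181,302). In the top view they are at: rotator (274,170), tray (378,197), beaker (320,125), box (189,155), bottle (450,165).

What could be taken for the carrier, by top-view pixel:
- Carrier on the rotator (274,165): grey, with tubes and a handle.
- Small grey forked plate on the table (272,242): smaller.
- Red plate (222,278): excluded by its colour.

I choose the one on the rotator and will check it in a close crop.

Run:
```python
import cv2,numpy as np,pickle
a=pickle.load(open("top0.pkl","rb"))["image"][115:225,230:345,::-1]
b=pickle.load(open("side0.pkl","rb"))["image"][175:285,200:315,::-1]
f=lambda x:cv2.resize(np.clip(x.astype(float)*1.3,0,255).astype(np.uint8),(400,383),interpolation=cv2.INTER_CUBIC)
cv2.imwrite("pics/crop0.png",np.hstack([f(np.clip(a*1.4,0,255)),f(b)]))
```

```text
(no output)
```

View pics/crop0.png

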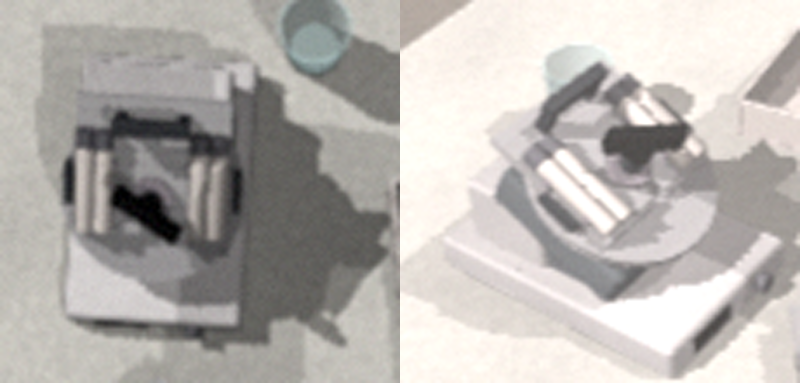

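The crop confirms it: the carrier on the disc carries the tubes and a dark handle, at top pixel (273,151). The black bar knob is at (272,177), lying diagonally. Now measuring with masks.

```bash
cat > h.py <<'E'
import cv2,numpy as np,pickle
def ray(d,p):
    u=cv2.undistortPoints(np.array([[p]],float),d["camera_matrix"],d["dist_coeffs"])[0,0]
    v=d["R"].T@np.r_[u,1]; return -d["R"].T@d["t"],v/np.linalg.norm(v)
def onz(d,p,z):
    c,v=ray(d,p); return c+v*(z-c[2])/v[2]
def tri(d1,p1,d2,p2):
    c1,v1=ray(d1,p1);c2,v2=ray(d2,p2)
    k=np.linalg.lstsq(np.c_[v1,-v2],c2-c1,rcond=None)[0]
    a,b=c1+k[0]*v1,c2+k[1]*v2; return (a+b)/2,np.linalg.norm(a-b)
def proj(d,X):
    return cv2.projectPoints(np.array([X],float),cv2.Rodrigues(d["R"])[0],d["t"],d["camera_matrix"],d["dist_coeffs"])[0][0,0]
def blobs(d,box,th,amin=15):
    x0,y0,x1,y1=box
    m=(d["image"][y0:y1,x0:x1].max(2)<th).astype(np.uint8)
    n,l,s,c=cv2.connectedComponentsWithStats(m)
    o=[]
    for i in range(1,n):
        if s[i,4]<amin: continue
        q=np.argwhere(l==i)[:,::-1].astype(np.float32)
        r=cv2.minAreaRect(q); o.append((s[i,4],c[i]+[x0,y0],cv2.boxPoints(r)+[x0,y0]))
    return o
E
python3 - <<'E'
from h import *
T=pickle.load(open("top0.pkl","rb"));S=pickle.load(open("side0.pkl","rb"))
for n,d,b,ths in(("top",T,(245,140,302,200),(18,25,40,50)),("side",S,(235,185,295,250),(40,50,60))):
  for th in ths:
    print(n,th)
    for a,c,q in blobs(d,b,th): print(a,c.round(1),q.round(1).tolist())
np.set_printoptions(linewidth=250)
print(T["image"][148:190:2,255:292:2].max(2))
# bright areas: base, tray
m=(T["image"].min(2)>0)
g=cv2.cvtColor(T["image"],cv2.COLOR_RGB2GRAY)
print(g[190:212:2,244:306:4]); print(g[158:234:4,338:420:4])
E
```

```text
top 18
127 [271.7 175.5] [[261.0, 172.0], [265.5, 165.3], [283.5, 177.3], [279.0, 184.0]]
top 25
23 [297.5 169.3] [[297.0, 164.0], [298.0, 164.0], [298.0, 175.0], [297.0, 175.0]]
147 [271.5 175.4] [[260.7, 172.5], [265.8, 164.8], [284.0, 177.0], [278.9, 184.6]]
top 40
198 [277.6 152.9] [[259.7, 156.9], [260.6, 146.1], [296.7, 149.1], [295.8, 159.9]]
24 [249.5 166.5] [[249.0, 161.0], [250.0, 161.0], [250.0, 172.0], [249.0, 172.0]]
54 [297.3 169.3] [[295.0, 176.0], [296.1, 161.9], [299.8, 162.2], [298.7, 176.3]]
181 [271.7 175.4] [[259.7, 172.5], [265.2, 164.2], [284.8, 177.2], [279.3, 185.5]]
top 50
485 [282.7 161.8] [[250.0, 154.2], [274.5, 127.4], [315.3, 164.8], [290.8, 191.6]]
29 [249.3 166.4] [[248.0, 160.0], [250.0, 160.0], [250.0, 172.0], [248.0, 172.0]]
220 [271.3 174.8] [[257.5, 172.1], [263.5, 162.7], [285.2, 176.5], [279.2, 186.0]]
side 40
side 50
side 60
[[ 84  81  71  65  30  18  40  58  60  60  61  65  63  46  36  68  83  83  84]
 [ 78  80  80  61  29  31  27  26  24  26  27  28  28  27  25  55  70  83  83]
 [ 43  46  44  36  26  28  25  26  26  27  28  26  26  27  27  5
[... 3129 characters left out ...]
70]
 [106  92 103  76  77 120 119 120 120 120 119 121 118 118 118 119 119 103  80  67  68]
 [107  94 101  79  76 118 120 120 119 119 119 118 120 119 119 119 119 102  76  66  68]
 [109  94  88  77  76 119 120 118 122 120 120 118 121 119 120 119 119 108  71  72  70]
 [107 101  90  76  77 118 121 117 120 118 120 119 120 119 119 119 119 113  72  73  68]
 [110 105  84  73  76 117 119 119 120 121 120 120 119 114 113 106 103 103  84  86  68]
 [107 104  84  73  70  89 107 104 104 103 103 103 102 101 103 105 102 102  84  91  67]
 [109 105  82  67  61  80 104 103 100 102 104 103 107 110 109 106  92  92  69  71  68]
 [106 107 100  97  98 103  96  95  70  68  63  63  62  67  67  67  67  67  65  66  66]]
```

```bash
python3 - <<'E'
from h import *
T=pickle.load(open("top0.pkl","rb"));S=pickle.load(open("side0.pkl","rb"))
np.set_printoptions(linewidth=250)
print(S["image"][190:228:2,236:292:2].max(2))
for th in (62,75,85,95):
    print(th)
    for a,c,q in blobs(S,(236,188,292,228),th): print(a,c.round(1),q.round(1).tolist())
print("T handle")
for th in(30,34):
    for a,c,q in blobs(T,(258,146,286,156),th): print(a,c.round(1),q.round(1).tolist())
E
python3 - <<'E'
import cv2,pickle,numpy as np
S=pickle.load(open("side0.pkl","rb"))["image"][188:228,236:296,::-1]
T=pickle.load(open("top0.pkl","rb"))["image"][143:193,242:302,::-1]
f=lambda x,h:cv2.resize(x,(60*13//2*1,h),interpolation=cv2.INTER_NEAREST)
a=cv2.resize(S,(780,520),interpolation=cv2.INTER_NEAREST)
cv2.imwrite("pics/crop1.png",a)
E
```

```text
[[196 198 199 186 160 161 167 172 178 181 185 186 199 202 201 201 198 198 201 200 200 198 200 199 198 196 197 198]
 [201 202 201 161 160 162 166 172 175 183 167 170 192 198 197 204 200 200 200 205 199 199 200 199 201 200 198 193]
 [195 198 187 160 158 161 166 173 175 122  88 107 163 195 199 201 199 200 201 195 197 199 195 194 197 196 194 197]
 [199 199 193 171 160 160 165 150 106  90  89  85 155 175 157 155 204 204 201 201 199 198 194 193 195 191 194 195]
 [202 201 196 165 155 166 149  91  90  91  73 136 170 128  97 100 140 200 196 190 189 194 200 197 197 196 196 193]
 [201 200 199 175 153 110  87  92  86  70  84 164 111  98  92  96 135 161 145 143 143 143 148 192 197 196 193 197]
 [198 198 200 160  94  90  91  79  78  80 116 110  88  95 107 122 150 208 147 141 146 143 144 145 172 199 200 198]
 [200 196 171  97  90  92  76 112 151 135 139 120  99  91 149 187 173 208 188 136 117 145 146 144 171 200 198 189]
 [186 172 128  84  86  77 126 161 172 170 171 168 138 112 135 215 206 157 193 189 139 122 144 147 201 199 196 176]
 [172 170  97  85  79 148 162 170 168 170 168 141 130 117 118 193
[... 985 characters left out ...]
78 211 216 197 173 216 213 168 116 124 133 135 137 153 143 121 150 143 133 128 111 111 112 113 114]]
62
75
176 [269.4 215.4] [[259.0, 211.0], [281.0, 211.0], [281.0, 223.0], [259.0, 223.0]]
85
46 [248.2 204.4] [[238.4, 209.0], [255.3, 194.9], [258.2, 198.5], [241.3, 212.6]]
194 [269.5 215.5] [[258.6, 211.3], [281.9, 209.9], [282.7, 223.1], [259.4, 224.4]]
95
119 [248.7 202.2] [[237.1, 207.3], [256.2, 192.6], [260.3, 197.9], [241.2, 212.6]]
221 [269.4 215.6] [[257.7, 211.2], [281.9, 209.9], [282.6, 223.2], [258.4, 224.5]]
T handle
92 [272.9 151.2] [[261.9, 153.0], [262.5, 146.8], [285.5, 148.8], [285.0, 155.0]]
112 [272.2 151.3] [[261.0, 147.0], [285.0, 147.0], [285.0, 155.0], [261.0, 155.0]]
```

View pics/crop1.png

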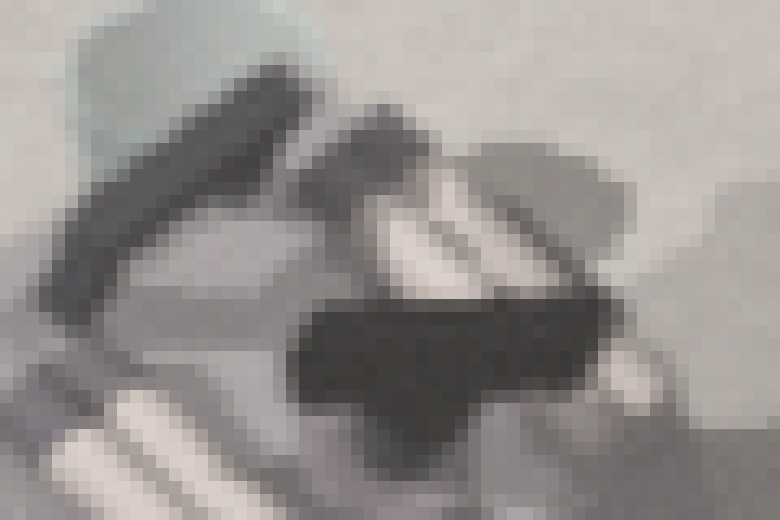

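The zoom shows the handle bar running from (240,211) to (260,195), centre about (249.3,202.8). The knob bar spans (259–283, 211–219), centre about (270.9,214.9).

Run:
```python
from h import *
T=pickle.load(open("top0.pkl","rb"));S=pickle.load(open("side0.pkl","rb"))
np.set_printoptions(suppress=True,precision=4)
print("knob",*tri(T,(271.9,175),S,(270.9,214.9)))
print("handle",*tri(T,(273.3,151.3),S,(249.3,202.8)))
# knob bar ends, both views
print("kL",*tri(T,(263.2,168.7),S,(283,213.8)),"or",*tri(T,(263.2,168.7),S,(259,215.5)))
print("kR",*tri(T,(281.2,180.6),S,(259,215.5)))
# bar ends on heights
for p in((263.2,168.7),(281.2,180.6)): print("kend",onz(T,p,.16))
g=cv2.cvtColor(T["image"],cv2.COLOR_RGB2GRAY).astype(float)
# left base edge: dark->bright in columns 245..253
P=[]
for y in range(184,204):
    gr=np.clip(np.diff(g[y,244:254]),0,None); P.append((244.5+(gr*np.arange(9)).sum()/gr.sum(),y))
P=np.array(P);k=np.polyfit(P[:,1],P[:,0],1)
for z in(.03,.05,.07): 
    a,b=onz(T,(np.polyval(k,184),184),z),onz(T,(np.polyval(k,203),203),z);print("baseL",z,a,b,"yaw",np.degrees(np.arctan2((a-b)[1],(a-b)[0])))
# tray edges via Canny+Hough
e=cv2.Canny(T["image"],30,90)
L=cv2.HoughLinesP(e[150:245,335:425],1,np.pi/360,25,minLineLength=30,maxLineGap=6)
for l in sorted(L[:,0].tolist()): print("tray",[l[0]+335,l[1]+150,l[2]+335,l[3]+150])
L=cv2.HoughLinesP(e[125:215,240:312],1,np.pi/360,18,minLineLength=20,maxLineGap=5)
for l in sorted(L[:,0].tolist()): print("rot",[l[0]+240,l[1]+125,l[2]+240,l[3]+125])
```

```text
knob [0.5473 0.1452 0.1609] 0.0055915449404990245
handle [0.6216 0.1428 0.1742] 0.0005843516320695775
kL [0.5342 0.1556 0.1848] 0.06809500187125199 or [0.5668 0.1724 0.1689] 0.0024336386732160447
kR [0.5601 0.1347 0.1423] 0.057684917315586386
kend [0.5694 0.174  0.16  ]
kend [0.5328 0.1177 0.16  ]
baseL 0.03 [0.5399 0.2333 0.03  ] [0.4763 0.2327 0.03  ] yaw 0.535184109992635
baseL 0.05 [0.5371 0.2307 0.05  ] [0.4742 0.2301 0.05  ] yaw 0.5351841099926267
baseL 0.07 [0.5342 0.2281 0.07  ] [0.4721 0.2275 0.07  ] yaw 0.5351841099926171
tray [338, 175, 342, 222]
tray [344, 167, 398, 162]
tray [344, 169, 405, 164]
tray [344, 173, 350, 234]
tray [344, 194, 348, 233]
tray [346, 232, 415, 224]
tray [353, 175, 406, 170]
tray [353, 176, 357, 212]
tray [358, 194, 406, 191]
tray [366, 238, 423, 232]
tray [403, 162, 411, 223]
tray [404, 155, 413, 226]
tray [408, 165, 415, 225]
tray [416, 168, 423, 230]
rot [246, 193, 275, 165]
rot [247, 188, 268, 170]
rot [247, 206, 297, 208]
rot [248, 161, 249, 184]
rot [249, 197, 252, 177]
rot [251, 175, 252, 151]
rot [254, 140, 297, 183]
rot [255, 188, 277, 201]
rot [257, 158, 257, 189]
rot [259, 211, 286, 212]
rot [261, 159, 281, 180]
rot [261, 171, 284, 189]
rot [269, 159, 281, 179]
rot [272, 142, 295, 143]
rot [274, 185, 285, 161]
rot [275, 154, 296, 168]
rot [279, 168, 295, 188]
rot [285, 193, 289, 153]
rot [289, 183, 290, 153]
rot [291, 189, 294, 160]
rot [294, 128, 299, 167]
```

Run:
```python
from h import *
T=pickle.load(open("top0.pkl","rb"));S=pickle.load(open("side0.pkl","rb"))
np.set_printoptions(suppress=True,precision=4)
print("handle T,S @.185",onz(T,(273.3,151.3),.185),onz(S,(249.3,202.8),.185))
print("knob T,S @.165",onz(T,(271.9,175),.165),onz(S,(270.9,214.9),.165))
for p in((343.5,168),(407,163),(414.5,225),(348,233.5)): print("trayT",onz(T,p,.045))
for p in((325,177),(377,184),(359,226),(297,207)): print("trayS",onz(S,p,.045))
# side-view base outline/tray corners by edges
e=cv2.Canny(S["image"],40,120)
for nm,(x0,y0,x1,y1) in(("tray",(290,165,385,235)),("base",(205,225,320,285))):
  L=cv2.HoughLinesP(e[y0:y1,x0:x1],1,np.pi/360,20,minLineLength=20,maxLineGap=5)
  for l in sorted(L[:,0].tolist()): print(nm,[l[0]+x0,l[1]+y0,l[2]+x0,l[3]+y0])
```

```text
handle T,S @.185 [0.6191 0.1417 0.185 ] [0.612  0.1542 0.185 ]
knob T,S @.165 [0.5491 0.1463 0.165 ] [0.5413 0.1486 0.165 ]
trayT [ 0.5941 -0.0802  0.045 ]
trayT [ 0.6134 -0.2924  0.045 ]
trayT [ 0.4066 -0.3148  0.045 ]
trayT [ 0.3773 -0.0955  0.045 ]
trayS [ 0.5971 -0.2694  0.045 ]
trayS [ 0.409  -0.3259  0.045 ]
trayS [ 0.3597 -0.0713  0.045 ]
trayS [ 0.5862 -0.0558  0.045 ]
tray [299, 202, 321, 174]
tray [308, 219, 347, 230]
tray [309, 208, 355, 220]
tray [310, 205, 331, 176]
tray [328, 184, 368, 194]
tray [343, 172, 366, 165]
tray [353, 181, 374, 186]
tray [353, 217, 365, 196]
tray [356, 220, 374, 189]
tray [365, 226, 384, 192]
tray [367, 224, 384, 193]
base [208, 243, 277, 277]
base [212, 244, 260, 268]
base [233, 238, 280, 225]
base [240, 225, 269, 250]
base [244, 271, 270, 283]
base [254, 263, 276, 258]
base [258, 233, 280, 228]
base [260, 235, 285, 230]
base [267, 233, 289, 229]
base [283, 272, 309, 244]
base [292, 253, 313, 255]
base [292, 276, 313, 254]
base [296, 257, 319, 262]
```

Run:
```python
import cv2,pickle,numpy as np
S=pickle.load(open("side0.pkl","rb"))["image"][165:285,205:385,::-1]
T=pickle.load(open("top0.pkl","rb"))["image"][120:240,240:420,::-1]
f=lambda x:cv2.resize(x,(720,480),interpolation=cv2.INTER_CUBIC)[:,:]
a=np.vstack([cv2.resize(S,(450,300),interpolation=cv2.INTER_CUBIC),cv2.resize(np.clip(T*1.7,0,255).astype(np.uint8),(450,300),interpolation=cv2.INTER_CUBIC)])
cv2.imwrite("pics/crop2.png",a)
```

```text
(no output)
```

View pics/crop2.png

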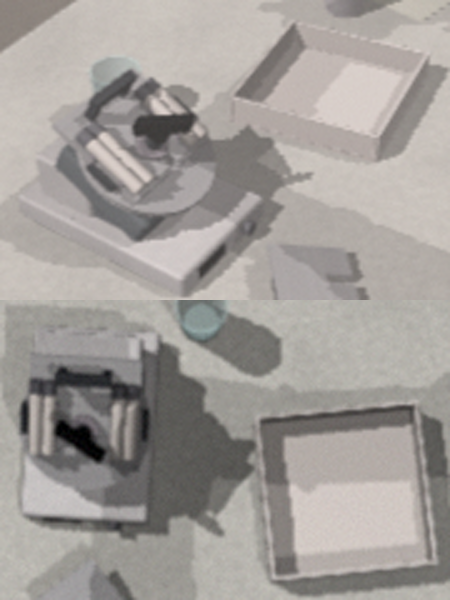

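Run:
```python
from h import *
T=pickle.load(open("top0.pkl","rb"));S=pickle.load(open("side0.pkl","rb"))
np.set_printoptions(suppress=True,precision=4)
t=[(343.2,168),(406.8,161.6),(415.5,225),(348.3,233)]; s=[(297.8,203),(324.2,174.5),(377,185.8),(355.8,219.5)]
A=[onz(T,p,.045) for p in t];B=[onz(S,p,.045) for p in s]
for i in range(4): print(A[i],B[i],*tri(T,t[i],S,s[i]))
print(np.mean(A,0),np.mean(B,0))
for n,Q in(("T",A),("S",B)): print(n,[np.linalg.norm(Q[i]-Q[i-1]).round(4) for i in range(4)],[np.degrees(np.arctan2(*(Q[i]-Q[i-1])[1::-1])).round(1) for i in range(4)])
# robot tcp check
print("tcp proj", proj(S,(.217,-.639,.25)),proj(T,(.217,-.639,.25)))
```

```text
[ 0.5941 -0.0792  0.045 ] [ 0.5963 -0.0767  0.045 ] [ 0.5957 -0.0786  0.0438] 0.003077409589554551
[ 0.6182 -0.2918  0.045 ] [ 0.6084 -0.2832  0.045 ] [ 0.6175 -0.2945  0.0363] 0.00505732138263047
[ 0.4066 -0.3182  0.045 ] [ 0.4041 -0.315   0.045 ] [ 0.4063 -0.319   0.042 ] 0.001169876184531954
[ 0.379  -0.0964  0.045 ] [ 0.3834 -0.0964  0.045 ] [ 0.3808 -0.0956  0.0463] 0.0041621510859497415
[ 0.4995 -0.1964  0.045 ] [ 0.4981 -0.1928  0.045 ]
T [np.float64(0.2158), np.float64(0.214), np.float64(0.2132), np.float64(0.2234)] [np.float64(4.6), np.float64(-83.5), np.float64(-172.9), np.float64(97.1)]
S [np.float64(0.2137), np.float64(0.2069), np.float64(0.2067), np.float64(0.2196)] [np.float64(5.3), np.float64(-86.6), np.float64(-171.2), np.float64(95.4)]
tcp proj [463.4444 112.7281] [537.1911 285.6043]
```

The picture shows the tray rim as a clean quadrilateral in both views. The cameras agree on its centre within about 4 mm: (0.499,-0.195), yaw about +6°. Next is the helper that turns world targets into tool-frame rows.

```bash
cat >> h.py <<'E'
from scipy.spatial.transform import Rotation as Ro, Slerp
def toolR(yaw,phi,tilt=28):
    """tool x = -disc normal; tool y = cos(phi) u + sin(phi) v in the disc plane (deg)"""
    B=Ro.from_euler('z',yaw,degrees=True).as_matrix()@Ro.from_euler('y',-tilt,degrees=True).as_matrix() # cols u,v,n
    c,s=np.cos(np.radians(phi)),np.sin(np.radians(phi))
    y=B@[c,s,0];x=-B[:,2];return Ro.from_matrix(np.c_[x,y,np.cross(x,y)])
def rows(p0,R0,p1,R1,n=None):
    w=(R0.inv()*R1).magnitude()
    if n is None: n=max(1,int(np.ceil(max(np.linalg.norm(p1-p0)/.055,np.degrees(w)/9))))
    sl=Slerp([0,1],Ro.concatenate([R0,R1]));o=[]
    p,R=np.array(p0,float),R0
    for i in range(1,n+1):
        pt=p0+(p1-p0)*i/n;Rt=sl(i/n)
        a=np.round(R.inv().apply(pt-p)*100,2);b=np.round(np.degrees((R.inv()*Rt).as_rotvec()),1)
        p=p+R.apply(a/100);R=R*Ro.from_rotvec(np.radians(b));o.append(np.r_[a,b].tolist())
    return o,p,R
E
python3 - <<'E'
from h import *
from rig import sense
s=sense();p=s["ee_pos"];R=Ro.from_quat(s["tool_rot"]);print(R.as_matrix().round(2).tolist())
az=lambda q:np.degrees(np.arctan2(q[1],q[0]))
K=np.array([.547,.147,.17])
Rn=Ro.from_euler('z',az(K)-az(p),degrees=True)*R
for phi in(-36,144):
    G=toolR(0,phi);print(phi,"twist after base swing",np.degrees((Rn.inv()*G).as_rotvec()).round(1))
n=np.array([-.469,0,.883])
G=toolR(0,-36);pre=K+n*.09
o,p1,R1=rows(p,R,np.array([.42,-.42,.38]),R);print(o)
o,p2,R2=rows(p1,R1,pre,G,18);print(pre,len(o));[print(x) for x in o]
E
```

```text
[[-0.0, 0.32, -0.95], [0.0, -0.95, -0.32], [-1.0, -0.0, 0.0]]
-36 twist after base swing [50.   5.3 28.5]
144 twist after base swing [-125.8  -34.3    6.4]
[[-2.17, -2.37, -4.38, 0.0, 0.0, 0.0], [-2.17, -2.37, -4.39, 0.0, 0.0, 0.0], [-2.17, -2.37, -4.38, 0.0, 0.0, 0.0], [-2.17, -2.37, -4.38, 0.0, 0.0, 0.0], [-2.17, -2.37, -4.38, 0.0, 0.0, 0.0], [-2.17, -2.37, -4.39, 0.0, 0.0, 0.0]]
[0.50479 0.147   0.24947] 18
[0.73, -2.83, -1.46, -1.9, 1.3, 0.9]
[0.72, -2.79, -1.53, -1.9, 1.2, 1.0]
[0.7, -2.76, -1.61, -2.0, 1.3, 0.9]
[0.7, -2.7, -1.69, -1.9, 1.3, 1.0]
[0.69, -2.67, -1.77, -1.9, 1.3, 0.9]
[0.69, -2.61, -1.83, -1.9, 1.2, 0.9]
[0.68, -2.56, -1.91, -1.9, 1.3, 1.0]
[0.69, -2.51, -1.97, -2.0, 1.3, 0.9]
[0.69, -2.45, -2.05, -1.9, 1.2, 1.0]
[0.7, -2.39, -2.11, -1.9, 1.3, 0.9]
[0.71, -2.33, -2.18, -1.9, 1.3, 0.9]
[0.72, -2.28, -2.23, -2.0, 1.3, 1.0]
[0.73, -2.2, -2.3, -1.9, 1.2, 0.9]
[0.75, -2.14, -2.35, -1.9, 1.3, 1.0]
[0.76, -2.07, -2.41, -1.9, 1.3, 0.9]
[0.79, -2.01, -2.45, -1.9, 1.2, 0.9]
[0.81, -1.93, -2.51, -2.0, 1.3, 1.0]
[0.83, -1.86, -2.55, -1.9, 1.3, 0.9]
```

Run:
```python
from h import *
from rig import sense
s=sense();p=s["ee_pos"];R=Ro.from_quat(s["tool_rot"])
K=np.array([.547,.147,.17]);n=np.array([-.469,0,.883])
G=toolR(0,144);pre=K+n*.09
o,p1,R1=rows(p,R,np.array([.42,-.42,.38]),R*Ro.from_rotvec([-np.radians(50),0,0]),6);print(o)
o,p2,R2=rows(p1,R1,pre,G);print((R1.inv()*G).as_rotvec(degrees=True),len(o));[print(x) for x in o]
```

```text
[[-2.17, -2.37, -4.38, -8.3, -0.0, -0.0], [-2.17, -1.71, -4.68, -8.4, -0.0, -0.0], [-2.17, -1.01, -4.88, -8.3, -0.0, -0.0], [-2.17, -0.3, -4.98, -8.3, -0.0, -0.0], [-2.17, 0.43, -4.96, -8.4, -0.0, -0.0], [-2.17, 1.14, -4.85, -8.3, -0.0, -0.0]]
[-160.72230408  -35.53858259   19.30880426] 19
[0.69, -0.67, -2.94, -8.5, -1.9, 1.0]
[0.58, -0.23, -3.03, -8.4, -1.8, 1.0]
[0.49, 0.2, -3.05, -8.5, -1.9, 1.0]
[0.39, 0.65, -3.0, -8.4, -1.9, 1.1]
[0.32, 1.07, -2.89, -8.5, -1.9, 1.0]
[0.24, 1.48, -2.7, -8.5, -1.8, 1.0]
[0.19, 1.86, -2.47, -8.4, -1.9, 1.0]
[0.15, 2.2, -2.17, -8.5, -1.9, 1.0]
[0.12, 2.5, -1.83, -8.4, -1.8, 1.0]
[0.12, 2.73, -1.44, -8.5, -1.9, 1.1]
[0.13, 2.92, -1.03, -8.4, -1.9, 1.0]
[0.15, 3.03, -0.6, -8.5, -1.8, 1.0]
[0.2, 3.08, -0.15, -8.5, -1.9, 1.0]
[0.25, 3.07, 0.3, -8.4, -1.9, 1.0]
[0.33, 2.99, 0.73, -8.5, -1.9, 1.0]
[0.4, 2.84, 1.16, -8.4, -1.8, 1.1]
[0.5, 2.64, 1.54, -8.5, -1.9, 1.0]
[0.61, 2.37, 1.9, -8.5, -1.9, 1.0]
[0.7, 2.05, 2.2, -8.4, -1.8, 1.0]
```

Emit:
apply_moves(
  targets=[
    [[-2.17, -2.4, -4.4, -8.3, 0, 0], [-2.17, -1.7, -4.7, -8.3, 0, 0], [-2.17, -1.0, -4.9, -8.3, 0, 0], [-2.17, -0.3, -5.0, -8.3, 0, 0], [-2.17, 0.4, -5.0, -8.3, 0, 0], [-2.17, 1.1, -4.9, -8.3, 0, 0]],
  ],
  claw=6,
  squeeze=40,
)

```text
clock: 0.85
ee_pos: [0.4217, -0.4174, 0.381]
tool_rot: [-0.583, -0.4, 0.584, -0.399]
wrist_force: [0.3, -1.1, 0.5]
gripper_width: 0.06
```

Emit:
apply_moves(
  targets=[
    [[0.69, -0.7, -2.9, -8.5, -1.9, 1], [0.6, -0.2, -3, -8.5, -1.9, 1], [0.5, 0.2, -3, -8.5, -1.9, 1], [0.4, 0.65, -3, -8.5, -1.9, 1], [0.3, 1.1, -2.9, -8.5, -1.9, 1], [0.25, 1.5, -2.7, -8.5, -1.9, 1], [0.2, 1.9, -2.5, -8.5, -1.9, 1], [0.15, 2.2, -2.2, -8.5, -1.9, 1]],
  ],
)

```text
clock: 1.85
ee_pos: [0.4571, -0.1794, 0.3239]
tool_rot: [0.208, 0.564, -0.302, 0.74]
wrist_force: [0.6, 0.3, -0.7]
gripper_width: 0.06
```

Run:
```python
from h import *
from rig import sense
s=sense();print(s["clock"],s["joint_positions"].round(3),s["wrist_force"].round(1))
p=s["ee_pos"];R=Ro.from_quat(s["tool_rot"]);print(p)
K=np.array([.547,.147,.17]);n=np.array([-.469,0,.883])
G=toolR(0,144);pre=K+n*.09
o,p2,R2=rows(p,R,pre,G);print((R.inv()*G).as_rotvec(degrees=True),len(o));[print(x) for x in o]
```

```text
1.85 [ 0.621 -0.05  -0.478  2.048  0.203  0.933  0.863] [ 0.6  0.3 -0.7]
[ 0.4570507  -0.17940906  0.32393532]
[-92.52333759 -20.62063923  11.43209741] 11
[0.1, 2.49, -1.8, -8.4, -1.9, 1.0]
[0.09, 2.72, -1.43, -8.4, -1.9, 1.1]
[0.11, 2.9, -1.01, -8.4, -1.8, 1.0]
[0.13, 3.02, -0.58, -8.4, -1.9, 1.1]
[0.18, 3.06, -0.15, -8.5, -1.9, 1.0]
[0.23, 3.05, 0.31, -8.4, -1.9, 1.0]
[0.31, 2.97, 0.74, -8.4, -1.8, 1.1]
[0.39, 2.83, 1.15, -8.4, -1.9, 1.0]
[0.48, 2.61, 1.54, -8.4, -1.9, 1.1]
[0.58, 2.36, 1.89, -8.4, -1.9, 1.0]
[0.7, 2.05, 2.18, -8.4, -1.8, 1.1]
```

Emit:
apply_moves(
  targets=[
    [[0.1, 2.5, -1.8, -8.4, -1.9, 1], [0.1, 2.7, -1.4, -8.4, -1.9, 1], [0.1, 2.9, -1.0, -8.4, -1.9, 1], [0.15, 3, -0.6, -8.4, -1.9, 1], [0.2, 3.05, -0.15, -8.4, -1.9, 1], [0.25, 3.05, 0.3, -8.4, -1.9, 1], [0.3, 2.95, 0.75, -8.4, -1.9, 1], [0.4, 2.8, 1.15, -8.4, -1.9, 1]],
  ],
)

```text
clock: 2.85
ee_pos: [0.4935, 0.0565, 0.2693]
tool_rot: [-0.238, 0.524, 0.085, 0.813]
wrist_force: [0.8, -1.3, 0.8]
gripper_width: 0.0598
```

Emit:
apply_moves(
  targets=[
    [[0.5, 2.6, 1.55, -8.4, -1.9, 1], [0.6, 2.35, 1.9, -8.4, -1.9, 1], [0.7, 2.05, 2.2, -8.4, -1.9, 1.5], [0, 0, 0, 0, 0, 0]],
  ],
)

```text
clock: 3.35
ee_pos: [0.5078, 0.1457, 0.2482]
tool_rot: [-0.388, 0.46, 0.234, 0.764]
wrist_force: [-0.3, -0.5, -0.1]
gripper_width: 0.06
```

Run:
```python
from h import *
from rig import sense,get_image
s=sense();print(s["clock"],s["joint_positions"].round(3),s["wrist_force"].round(1))
p=s["ee_pos"];R=Ro.from_quat(s["tool_rot"]);print(p,(R.inv()*toolR(0,144)).as_rotvec(degrees=True))
I=[]
for n,b in(("side",(210,130,310,250)),("top",(220,110,340,230))):
    d=get_image(n);pickle.dump(d,open(f"{n}1.pkl","wb"))
    x=d["image"][b[1]:b[1]+120,b[0]:b[0]+100,::-1].astype(float)
    if n=="top":x=x*1.8
    I.append(cv2.resize(np.clip(x,0,255).astype(np.uint8),(400,480),interpolation=cv2.INTER_CUBIC))
    print(n,proj(d,p),proj(d,p+R.apply([.019,0,0])))
cv2.imwrite("pics/hover.png",np.hstack(I))
```

```text
3.35 [ 0.259  0.037 -0.807  2.213  0.545  0.542  1.548] [-0.3 -0.5 -0.1]
[0.50775886 0.14570443 0.24818744] [-0.1715479  -0.07991292 -0.1037871 ]
side [279.78740889 193.98709251] [277.40082792 198.05388218]
top [269.43948112 184.52219715] [270.00095858 182.33307308]
```

View pics/hover.png

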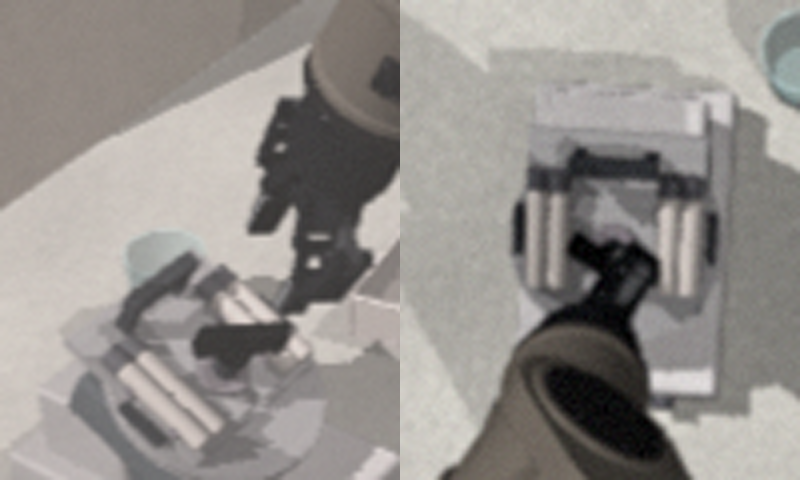

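The side crop shows the fingertips at about (280,197), some 1.5 px from where they project, so the side view carries about 5 mm of bias. The top view has the jaws in line with the knob and across its bar, so I trust the top view with known heights. Descending along the tool axis and closing on the bar.

Emit:
apply_moves(
  targets=[
    [[2.5, 0, 0, 0, 0, 0], [2.5, 0, 0, 0, 0, 0], [2, 0, 0, 0, 0, 0], [1.5, 0, 0, 0, 0, 0], [0.5, 0, 0, 0, 0, 0], [0, 0, 0, 0, 0, 0]],
  ],
)

```text
clock: 4.2
ee_pos: [0.5502, 0.1438, 0.1695]
tool_rot: [-0.387, 0.461, 0.232, 0.764]
wrist_force: [0.9, -0.4, 0.6]
gripper_width: 0.0598
```

Emit:
apply_moves(
  targets=[
    [[0, 0, 0, 0, 0, 0], [0, 0, 0, 0, 0, 0], [0, 0, 0, 0, 0, 0], [0, 0, 0, 0, 0, 0]],
  ],
  claw=0.8,
  squeeze=40,
)

```text
clock: 4.7
ee_pos: [0.5465, 0.1483, 0.1678]
tool_rot: [-0.387, 0.46, 0.236, 0.763]
wrist_force: [-24.3, 20.7, -7.5]
gripper_width: 0.0237
```

```bash
cat > st.py <<'E'
from h import *
from rig import sense
s=sense();R=Ro.from_quat(s["tool_rot"])
print(s["clock"],"j",s["joint_positions"].round(2),"p",s["ee_pos"].round(4),"Ftool",R.inv().apply(s["wrist_force"]).round(1),"Mtool",R.inv().apply(s["moment"]).round(2),"w",s["gripper_width"])
for ph in(144,0,-90,90,180): print(ph,(R.inv()*toolR(0,ph)).as_rotvec(degrees=True).round(1),end=" ")
E
python3 st.py
```

```text
4.7 j [ 0.14  0.25 -0.71  2.22  0.98  0.48  1.16] p [0.5465 0.1483 0.1678] Ftool [-4.6 32.4  2. ] Mtool [ 0.1  -0.18  7.42] w 0.023718658958574265
144 [-0.1  0.  -0.4] 0 [143.9  -0.5  -0.2] -90 [-126.1    0.5   -0.2] 90 [53.9 -0.1 -0.4] 180 [-36.1   0.2  -0.4]
```

Emit:
apply_moves(
  targets=[
    [[0, 0.5, 0, 0, 0, 0], [0, 0.4, 0, 0, 0, 0], [0, 0, 0, 0, 0, 0], [0, 0, 0, 0, 0, 0]],
  ],
)

```text
clock: 5.2
ee_pos: [0.5451, 0.1493, 0.1673]
tool_rot: [-0.387, 0.459, 0.231, 0.765]
wrist_force: [7.6, 0.4, 0.1]
gripper_width: 0.0235
```

```bash
python3 st.py
```

```text
5.2 j [ 0.13  0.25 -0.71  2.23  1.    0.48  1.12] p [0.5451 0.1493 0.1673] Ftool [ 3.5 -5.2  4.4] Mtool [-0.11 -0.69 -1.14] w 0.02347510915545086
144 [-0.4 -0.   0.1] 0 [1.436e+02 2.000e-01 1.000e-01] -90 [-126.4   -0.2    0. ] 90 [53.6  0.   0.2] 180 [-36.4  -0.1   0.1]
```

The width holds at 23.5 mm although the bar angle checks out, so the tips are probably closing on the round hub under the bar. I'll open, back off 10 mm and close again.

Emit:
apply_moves(
  targets=[
    [[0, 0, 0, 0, 0, 0], [-0.5, 0, 0, 0, 0, 0], [-0.5, 0, 0, 0, 0, 0]],
  ],
  claw=4,
)

```text
clock: 5.58
ee_pos: [0.5389, 0.1494, 0.1751]
tool_rot: [-0.387, 0.46, 0.232, 0.764]
wrist_force: [0.1, 0.6, -0.5]
gripper_width: 0.0404
```

Emit:
apply_moves(
  targets=[
    [[0, 0, 0, 0, 0, 0], [0, 0, 0, 0, 0, 0], [0, 0, 0, 0, 0, 0], [0, 0, 0, 0, 0, 0]],
  ],
  claw=0.8,
  squeeze=60,
)

```text
clock: 6.08
ee_pos: [0.5398, 0.1491, 0.1755]
tool_rot: [-0.388, 0.46, 0.231, 0.765]
wrist_force: [-4.7, -4.9, 15.4]
gripper_width: 0.0131
```

```bash
python3 st.py
```

```text
6.075 j [ 0.14  0.23 -0.72  2.23  0.96  0.49  1.16] p [0.5398 0.1491 0.1755] Ftool [-15.8  -5.4  -2.2] Mtool [-0.23  0.86 -0.92] w 0.013116838433011136
144 [-0.3 -0.1  0.1] 0 [1.437e+02 1.000e-01 2.000e-01] -90 [-1.263e+02 -2.000e-01 -1.000e-01] 90 [53.7 -0.1  0.2] 180 [-36.3  -0.2   0.1]
```

The bar is gripped at about 13 mm. Starting to turn clockwise (+ about tool x), rising with the thread.

Emit:
apply_moves(
  targets=[
    [[-0.08, 0, 0, 9, 0, 0], [-0.08, 0, 0, 9, 0, 0], [-0.08, 0, 0, 9, 0, 0], [-0.08, 0, 0, 9, 0, 0], [0, 0, 0, 0, 0, 0]],
  ],
)

```text
clock: 6.7
ee_pos: [0.539, 0.148, 0.1788]
tool_rot: [-0.131, 0.509, 0.076, 0.847]
wrist_force: [-0.4, -9.5, 15.4]
gripper_width: 0.0127
```

```bash
python3 st.py
```

```text
6.7 j [ 0.07  0.21 -0.65  2.23  0.91  0.48  0.56] p [0.539  0.148  0.1788] Ftool [-13.7 -11.2   3.7] Mtool [ 0.07 -0.72 -2.85] w 0.012675277886166994
144 [-36.6  -0.1   0.3] 0 [107.4   0.3   0.2] -90 [-1.626e+02 -4.000e-01  1.000e-01] 90 [17.4  0.   0.3] 180 [-72.6  -0.2   0.2]
```

Emit:
apply_moves(
  targets=[
    [[-0.08, -0.1, 0, 9, 0, 0], [-0.08, 0, 0, 9, 0, 0], [-0.08, 0, 0, 9, 0, 0], [-0.08, 0, 0, 9, 0, 0], [-0.08, 0, 0, 9, 0, 0], [0, 0, 0, 0, 0, 0]],
  ],
)

```text
clock: 7.45
ee_pos: [0.5369, 0.1465, 0.1821]
tool_rot: [0.203, 0.499, -0.125, 0.833]
wrist_force: [-3.5, -12.1, 16.3]
gripper_width: 0.0131
```

```bash
python3 st.py
```

```text
7.45 j [-0.01  0.18 -0.56  2.24  0.86  0.46 -0.18] p [0.5369 0.1465 0.1821] Ftool [-16.   -8.7   9.7] Mtool [ 0.06 -2.14 -2.37] w 0.013060644701989125
144 [-81.6  -0.1   0.4] 0 [62.4  0.3  0.2] -90 [ 1.524e+02  4.000e-01 -1.000e-01] 90 [-27.6   0.1   0.3] 180 [-117.6   -0.2    0.3]
```

Emit:
apply_moves(
  targets=[
    [[-0.2, -0.12, 0.14, 9, 0, 0], [-0.08, 0, 0, 9, 0, 0], [-0.08, 0, 0, 9, 0, 0], [-0.08, 0, 0, 9, 0, 0], [-0.08, 0, 0, 9, 0, 0], [-0.04, 0, 0, 5, 0, 0], [0, 0, 0, 0, 0, 0]],
  ],
)

```text
clock: 8.32
ee_pos: [0.5336, 0.1452, 0.1857]
tool_rot: [0.535, 0.401, -0.325, 0.669]
wrist_force: [2.2, -6.0, -4.5]
gripper_width: 0.0127
```

```bash
python3 st.py
```

```text
8.325 j [-0.09  0.16 -0.46  2.25  0.8   0.45 -0.99] p [0.5336 0.1452 0.1857] Ftool [ 5.  -1.4  5.8] Mtool [ 0.19 -1.64 -0.6 ] w 0.012725955717063675
144 [-1.315e+02 -1.000e-01  4.000e-01] 0 [12.5  0.3  0.2] -90 [ 1.025e+02  4.000e-01 -1.000e-01] 90 [-77.5   0.    0.3] 180 [-167.5   -0.3    0.4]
```

The tool turned 131.5° (2.3 rad) under low force. Now release, back off and look, before taking the handle.

Emit:
apply_moves(
  targets=[
    [[0, 0, 0, 0, 0, 0], [0, 0, 0, 0, 0, 0], [-1.5, 0, 0, 0, 0, 0], [-3, 0, 0, 0, 0, 0], [-3, 0, 0, 6, 0, 0], [-0.5, 0, 0, 6.5, 0, 0], [0, -5, 0, 0, 0, 0], [0, -5, 0, 0, 0, 0]],
  ],
  claw=5,
)

```text
clock: 9.32
ee_pos: [0.4072, 0.1469, 0.2101]
tool_rot: [0.605, 0.364, -0.364, 0.607]
wrist_force: [0.2, 1.2, -0.7]
gripper_width: 0.0498
```

```bash
python3 st.py
python3 - <<'E'
from h import *
from rig import get_image
I=[]
for n,b in(("side",(215,170,315,290)),("top",(225,120,325,240))):
    d=get_image(n);pickle.dump(d,open(f"{n}2.pkl","wb"))
    x=d["image"][b[1]:b[1]+120,b[0]:b[0]+100,::-1].astype(float)
    if n=="top":x=x*1.8
    I.append(cv2.resize(np.clip(x,0,255).astype(np.uint8),(400,480),interpolation=cv2.INTER_CUBIC))
cv2.imwrite("pics/loose.png",np.hstack(I))
T=pickle.load(open("top0.pkl","rb"))
np.set_printoptions(suppress=True,precision=4)
a,b=onz(T,(247,206),.04),onz(T,(297,208),.04);d=a-b;print("front edge yaw",np.degrees(np.arctan2(-d[0],d[1])),np.linalg.norm(d))
# handle line in top: mean dark row per column
g=T["image"].max(2).astype(float);P=[]
for x in range(264,284):
    c=np.clip(60-g[146:156,x],0,None);P.append((x,146+(c*np.arange(10)).sum()/c.sum()))
k=np.polyfit(*np.array(P).T,1);a,b=[onz(T,(x,np.polyval(k,x)),.185) for x in(264,283)];d=a-b;print("handle yaw",np.degrees(np.arctan2(-d[0],d[1])))
h=np.array([.6173,.146,.185]);print(proj(T,h),proj(pickle.load(open("side0.pkl","rb")),h))
E
```

```text
9.325 j [-0.08 -0.1  -0.61  2.43  0.57  0.48 -1.16] p [0.4072 0.1469 0.2101] Ftool [ 0.8 -0.2 -1.2] Mtool [ 0.01  0.13 -0.49] w 0.04977761629074204
144 [-1.438e+02  0.000e+00  1.000e-01] 0 [0.2 0.1 0. ] -90 [90.2  0.1 -0. ] 90 [-89.8   0.    0.1] 180 [-1.798e+02 -0.000e+00  1.000e-01] front edge yaw -1.7817780041656668 0.16510862798068937
handle yaw -2.585982530178333
[271.8878 151.8757] [249.5753 200.821 ]
```

View pics/loose.png

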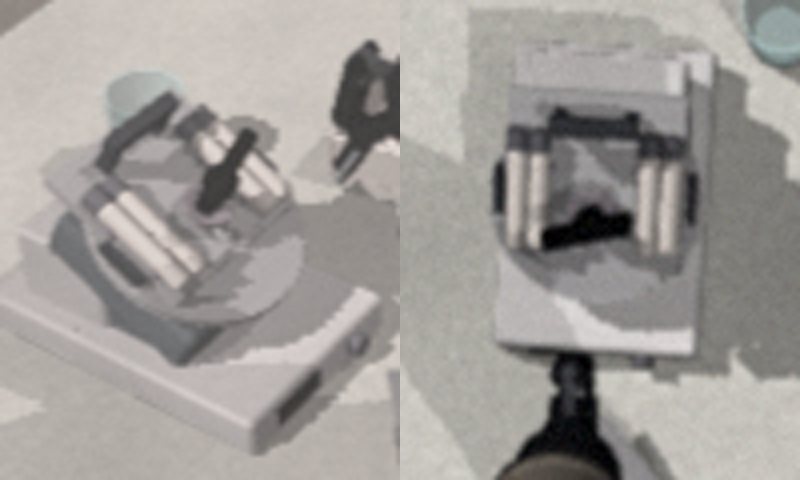

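The picture shows the knob bar now nearly level across the slope, with the carrier still seated and its handle at top pixel (273,151). Yaw estimates lie between -1.8° and -2.6°, so I'll use -2°.

Run:
```python
from h import *
from rig import sense
s=sense();p=s["ee_pos"];R=Ro.from_quat(s["tool_rot"])
G=toolR(-2,0);x=G.as_matrix()[:,0]
g=np.array([.6175,.1435,.185])-x*.002
o,p1,R1=rows(p,R,g-x*.07,G,5);print(*o,sep="\n")
print("then x 7cm",rows(p1,R1,g,G,1)[0])
```

```text
[0.96, 3.55, 0.04, 0.4, -0.1, 0.0]
[0.96, 3.55, 0.01, 0.4, -0.2, 0.1]
[0.96, 3.55, -0.02, 0.5, -0.1, 0.0]
[0.97, 3.54, -0.05, 0.4, -0.2, 0.0]
[0.97, 3.55, -0.08, 0.4, -0.1, 0.1]
then x 7cm [[7.0, -0.0, 0.01, 0.0, -0.0, -0.0]]
```

Emit:
apply_moves(
  targets=[
    [[0.96, 3.55, 0, 0.4, -0.1, 0], [0.96, 3.55, 0, 0.4, -0.2, 0.1], [0.96, 3.55, 0, 0.5, -0.1, 0], [0.96, 3.55, -0.05, 0.4, -0.2, 0], [0.96, 3.55, -0.05, 0.4, -0.1, 0.1], [0, 0, 0, 0, 0, 0]],
  ],
)

```text
clock: 10.18
ee_pos: [0.5898, 0.1453, 0.2518]
tool_rot: [0.615, 0.353, -0.374, 0.598]
wrist_force: [0.3, 0.3, -0.4]
gripper_width: 0.0499
```

Emit:
apply_moves(
  targets=[
    [[2, 0, 0, 0, 0, 0], [2, 0, 0, 0, 0, 0], [1.5, 0, 0, 0, 0, 0], [1, 0, 0, 0, 0, 0], [0.5, 0, 0, 0, 0, 0], [0, 0, 0, 0, 0, 0]],
  ],
)

```text
clock: 10.92
ee_pos: [0.6203, 0.1445, 0.1895]
tool_rot: [0.614, 0.353, -0.374, 0.599]
wrist_force: [1.0, -0.3, -0.1]
gripper_width: 0.0499
```

Emit:
apply_moves(
  targets=[
    [[0, 0, 0, 0, 0, 0], [0, 0, 0, 0, 0, 0], [0, 0, 0, 0, 0, 0], [0, 0, 0, 0, 0, 0]],
  ],
  claw=0.8,
  squeeze=40,
)

```text
clock: 11.42
ee_pos: [0.62, 0.1444, 0.1898]
tool_rot: [0.614, 0.353, -0.374, 0.599]
wrist_force: [-7.8, -0.3, 4.4]
gripper_width: 0.0133
```

```bash
python3 st.py
```

```text
11.425 j [-0.06  0.28 -0.43  2.08  0.79  0.48 -1.14] p [0.62   0.1444 0.1898] Ftool [-7.5 -4.8  0.6] Mtool [-0.01 -0.16 -1.44] w 0.013333449839975222
144 [-145.9    0.5    1. ] 0 [-1.9  0.8 -0.1] -90 [88.1  0.5 -0.7] 90 [-91.9   0.8   0.5] 180 [178.1  -0.2  -1.3]
```

Handle gripped at 13.3 mm with low force. Firming the grip, then drawing up the slope (tool +y).

Emit:
apply_moves(
  targets=[
    [[0, 0, 0, 0, 0, 0], [0, 0, 0, 0, 0, 0], [-0.1, 0, 0, 0, 0, 0], [-0.05, 0.5, 0, 0, 0, 0], [0, 0.7, 0, 0, 0, 0], [0, 0.8, 0, 0, 0, 0], [0, 0, 0, 0, 0, 0]],
  ],
  squeeze=100,
)

```text
clock: 12.3
ee_pos: [0.6381, 0.1436, 0.2006]
tool_rot: [0.614, 0.353, -0.374, 0.599]
wrist_force: [-0.1, 0.1, -2.8]
gripper_width: 0.0124
```

```bash
python3 st.py
```

```text
12.3 j [-0.04  0.29 -0.44  2.04  0.75  0.51 -1.09] p [0.6381 0.1436 0.2006] Ftool [ 2.4 -1.4 -0.1] Mtool [-0.02 -0.   -0.72] w 0.012359147178013898
144 [-146.     0.5    0.9] 0 [-2.   0.8 -0.2] -90 [88.   0.5 -0.8] 90 [-92.    0.8   0.5] 180 [178.   -0.3  -1.2]
```

It slides freely, with the tool carrying only the carrier's weight. Continuing well past 60 mm, then lifting.

Emit:
apply_moves(
  targets=[
    [[0, 1.5, 0, 0, 0, 0], [0, 2, 0, 0, 0, 0], [0, 2, 0, 0, 0, 0], [0, 2, 0, 0, 0, 0], [0, 2, 0, 0, 0, 0], [-0.5, 1.5, 0, 0, 0, 0], [0, 0, 0, 0, 0, 0]],
  ],
)

```text
clock: 13.18
ee_pos: [0.7328, 0.14, 0.2576]
tool_rot: [0.615, 0.353, -0.373, 0.599]
wrist_force: [0.0, 1.3, -3.6]
gripper_width: 0.0126
```

```bash
python3 st.py
python3 - <<'E'
from h import *
from rig import sense
s=sense();p=s["ee_pos"];R=Ro.from_quat(s["tool_rot"])
o,p1,R1=rows(p,R,p+[-.02,-.0,.16],R,5);print(*o,sep="\n")
# tray target: carrier yaw 6, flat; carrier_middle at tray centre; handle offset (0.0465 along x, .042 up)
G=toolR(6,0,0);ex=np.array([np.cos(np.radians(6)),np.sin(np.radians(6)),0])
t=np.array([.499,-.195,.005+.043])+ex*.0465;print(t)
o,p2,R2=rows(p1,R1,t+[0,0,.15],G);print(len(o));print(*o,sep="\n")
E
```

```text
13.175 j [ 0.04  0.37 -0.49  1.79  0.63  0.65 -0.86] p [0.7328 0.14   0.2576] Ftool [ 3.1 -1.7 -1.3] Mtool [ 0.01  0.01 -0.78] w 0.01258088574433801
144 [-146.     0.6    0.9] 0 [-2.   0.8 -0.2] -90 [88.   0.5 -0.8] 90 [-92.    0.8   0.5] 180 [178.   -0.3  -1.2] [-3.01, 1.16, 0.0, 0.0, 0.0, 0.0]
[-3.01, 1.16, 0.0, 0.0, 0.0, 0.0]
[-3.01, 1.16, 0.0, 0.0, 0.0, 0.0]
[-3.01, 1.16, 0.01, 0.0, 0.0, 0.0]
[-3.0, 1.16, -0.0, 0.0, 0.0, 0.0]
[ 0.54524527 -0.19013943  0.048     ]
8
[1.49, -3.0, 4.21, -1.0, 0.2, -3.5]
[1.65, -2.98, 4.17, -1.0, 0.2, -3.5]
[1.82, -2.94, 4.12, -1.0, 0.3, -3.6]
[1.98, -2.89, 4.08, -1.0, 0.2, -3.5]
[2.14, -2.84, 4.03, -1.0, 0.2, -3.5]
[2.31, -2.78, 4.0, -1.0, 0.2, -3.5]
[2.45, -2.7, 3.95, -1.0, 0.2, -3.6]
[2.61, -2.61, 3.92, -1.0, 0.3, -3.5]
```

Emit:
apply_moves(
  targets=[
    [[-3, 1.16, 0, 0, 0, 0], [-3, 1.16, 0, 0, 0, 0], [-3, 1.16, 0, 0, 0, 0], [-3, 1.16, 0, 0, 0, 0], [-3, 1.16, 0, 0, 0, 0], [0, 0, 0, 0, 0, 0]],
  ],
)

```text
clock: 13.92
ee_pos: [0.7123, 0.1409, 0.4188]
tool_rot: [0.615, 0.352, -0.372, 0.599]
wrist_force: [0.2, 0.9, -4.0]
gripper_width: 0.0123
```

Emit:
apply_moves(
  targets=[
    [[1.5, -3, 4.2, -1, 0.2, -3.5], [1.65, -3, 4.2, -1, 0.2, -3.5], [1.8, -2.95, 4.1, -1, 0.3, -3.5], [2, -2.9, 4.1, -1, 0.2, -3.5], [2.15, -2.85, 4, -1, 0.2, -3.5], [2.3, -2.8, 4, -1, 0.2, -3.5], [2.45, -2.7, 3.95, -1, 0.2, -3.5], [2.6, -2.6, 3.9, -1, 0.3, -3.5]],
  ],
)

```text
clock: 14.92
ee_pos: [0.5426, -0.1909, 0.1945]
tool_rot: [0.473, 0.526, -0.473, 0.525]
wrist_force: [1.3, -0.6, -3.9]
gripper_width: 0.0122
```

Emit:
apply_moves(
  targets=[
    [[0, 0, 0, 0, 0, 0], [0, 0, 0, 0, 0, 0]],
  ],
)

```text
clock: 15.18
ee_pos: [0.544, -0.1891, 0.1958]
tool_rot: [0.473, 0.525, -0.473, 0.526]
wrist_force: [0.4, 0.6, -2.8]
gripper_width: 0.0122
```

```bash
python3 st.py
python3 - <<'E'
from h import *
from rig import sense,get_image
s=sense();p=s["ee_pos"];R=Ro.from_quat(s["tool_rot"]);print(R.as_matrix().round(3).tolist())
G=toolR(6,0,0);t=np.array([.5452,-.1901,.048])
print("corr to hover",rows(p,R,np.array([*t[:2],p[2]]),G,1)[0], "dz",p[2]-t[2])
I=[]
for n,b,e in(("side",(270,120,390,240),1),("top",(330,130,450,250),1.8)):
    d=get_image(n);pickle.dump(d,open(f"{n}3.pkl","wb"))
    x=d["image"][b[1]:b[3],b[0]:b[2],::-1]*float(e)
    I.append(cv2.resize(np.clip(x,0,255).astype(np.uint8),(400,400),interpolation=cv2.INTER_CUBIC))
cv2.imwrite("pics/over.png",np.hstack(I))
E
```

```text
15.175 j [ 0.6   0.36 -0.47  1.86  0.19  0.96  0.16] p [ 0.544  -0.1891  0.1958] Ftool [ 2.8  0.5 -0.6] Mtool [-0.05  0.08  0.23] w 0.01224534312238852
144 [-134.6  -34.7    9.2] 0 [ 5.9 -1.5 27.9] -90 [93.9 21.  23.4] 90 [-82.2 -22.7  20.4] 180 [-169.   -42.    -2.3] [[0.001, 0.994, 0.105], [0.001, 0.105, -0.994], [-1.0, 0.001, -0.001]]
corr to hover [[0.0, 0.11, 0.11, 0.0, -0.0, -0.1]] dz 0.1477639592787175
```

View pics/over.png

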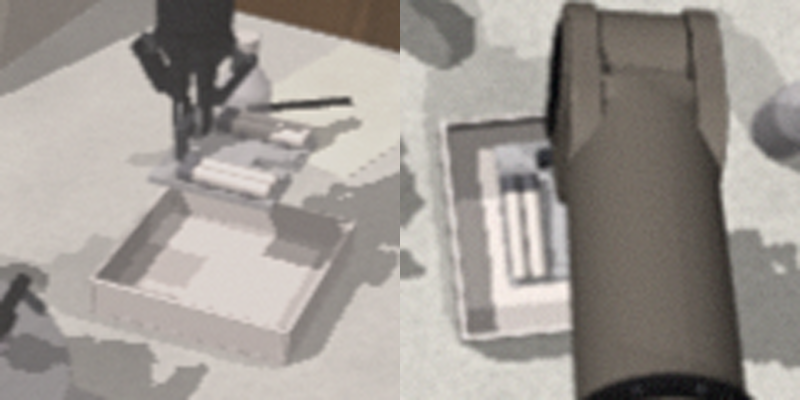

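The picture shows the carrier held level and lined up over the tray, tubes up, inside the rim on its visible side. Lowering gently.

Emit:
apply_moves(
  targets=[
    [[2.5, 0.1, 0.1, 0, 0, 0], [3, 0, 0, 0, 0, 0], [3, 0, 0, 0, 0, 0], [2, 0, 0, 0, 0, 0], [1.5, 0, 0, 0, 0, 0], [1, 0, 0, 0, 0, 0], [0.7, 0, 0, 0, 0, 0], [0, 0, 0, 0, 0, 0]],
  ],
)

```text
clock: 16.27
ee_pos: [0.5457, -0.1906, 0.0595]
tool_rot: [0.473, 0.525, -0.473, 0.526]
wrist_force: [0.2, 0.2, -2.5]
gripper_width: 0.0122
```

Emit:
apply_moves(
  targets=[
    [[0.3, 0, 0, 0, 0, 0], [0.2, 0, 0, 0, 0, 0], [0.2, 0, 0, 0, 0, 0], [0, 0, 0, 0, 0, 0]],
  ],
)

```text
clock: 16.77
ee_pos: [0.5456, -0.1907, 0.0525]
tool_rot: [0.473, 0.525, -0.473, 0.526]
wrist_force: [-0.8, 0.2, -3.9]
gripper_width: 0.0121
```

```bash
python3 st.py
```

```text
16.775 j [ 0.54  0.55 -0.4   1.95  0.32  0.7   0.05] p [ 0.5456 -0.1907  0.0525] Ftool [ 3.9 -0.8 -0.3] Mtool [0.   0.03 0.17] w 0.012123363685888419
144 [-134.6  -34.6    9.3] 0 [ 5.9 -1.5 27.9] -90 [93.9 21.  23.3] 90 [-82.2 -22.7  20.4] 180 [-169.   -42.    -2.2]
```

Emit:
apply_moves(
  targets=[
    [[0.2, 0, 0, 0, 0, 0], [0.1, 0, 0, 0, 0, 0], [0.1, 0, 0, 0, 0, 0], [0, 0, 0, 0, 0, 0]],
  ],
)

```text
clock: 17.27
ee_pos: [0.5457, -0.1907, 0.0486]
tool_rot: [0.473, 0.525, -0.473, 0.526]
wrist_force: [-0.1, -0.6, -2.6]
gripper_width: 0.012
```

Emit:
apply_moves(
  targets=[
    [[0.1, 0, 0, 0, 0, 0], [0.1, 0, 0, 0, 0, 0], [0, 0, 0, 0, 0, 0]],
  ],
)

```text
clock: 17.65
ee_pos: [0.5459, -0.1909, 0.0479]
tool_rot: [0.473, 0.525, -0.473, 0.526]
wrist_force: [-8.5, 0.9, 24.4]
gripper_width: 0.0119
```

It touched down at TCP z about 0.048 m, as predicted. Relaxing, releasing and retreating.

Emit:
apply_moves(
  targets=[
    [[-0.1, 0, 0, 0, 0, 0], [0, 0, 0, 0, 0, 0]],
  ],
)

```text
clock: 17.9
ee_pos: [0.5458, -0.1909, 0.048]
tool_rot: [0.473, 0.525, -0.473, 0.526]
wrist_force: [-4.3, -0.8, 8.5]
gripper_width: 0.012
```

Emit:
apply_moves(
  targets=[
    [[0, 0, 0, 0, 0, 0], [0, 0, 0, 0, 0, 0], [0, 0, 0, 0, 0, 0], [-1, 0, 0, 0, 0, 0], [-2, 0, 0, 0, 0, 0], [-4, 0, 0, 0, 0, 0], [-5, 0, 0, 0, 0, 0], [-5, 0, 0, 0, 0, 0]],
  ],
  claw=4.5,
)

```text
clock: 18.9
ee_pos: [0.5453, -0.1905, 0.2208]
tool_rot: [0.474, 0.525, -0.472, 0.526]
wrist_force: [0.5, -0.4, -0.7]
gripper_width: 0.045
```

Emit:
apply_moves(
  targets=[
    [[-3, -5, 0, 0, 0, 0], [-3, -5, 1, 0, 0, 0], [0, -4, 5, 0, 0, 0], [0, 0, 6, 0, 0, 0], [0, 0, 6, 0, 0, 0], [0, 0, 6, 0, 0, 0], [0, 0, 0, 0, 0, 0]],
  ],
)

```text
clock: 19.77
ee_pos: [0.4309, -0.4467, 0.278]
tool_rot: [0.475, 0.524, -0.474, 0.525]
wrist_force: [-0.4, 1.4, -0.3]
gripper_width: 0.0451
```

```bash
python3 st.py
python3 - <<'E'
from h import *
from rig import get_image
I=[]
for n,b,e in(("side",(200,140,400,290),1),("top",(235,110,435,260),1.8)):
    d=get_image(n);pickle.dump(d,open(f"{n}4.pkl","wb"))
    x=d["image"][b[1]:b[3],b[0]:b[2],::-1]*float(e)
    I.append(cv2.resize(np.clip(x,0,255).astype(np.uint8),(400,300),interpolation=cv2.INTER_CUBIC))
cv2.imwrite("pics/end.png",np.vstack(I))
E
```

```text
19.775 j [ 0.96  0.33 -0.32  1.69  0.11  1.14  0.7 ] p [ 0.4309 -0.4467  0.278 ] Ftool [ 0.3 -0.3 -1.4] Mtool [-0.01  0.03  0.06] w 0.04511497768841922
144 [-134.8  -34.6    9.4] 0 [ 5.6 -1.4 27.9] -90 [93.7 21.  23.2] 90 [-82.4 -22.6  20.5] 180 [-169.3  -42.    -2.1]
```

View pics/end.png

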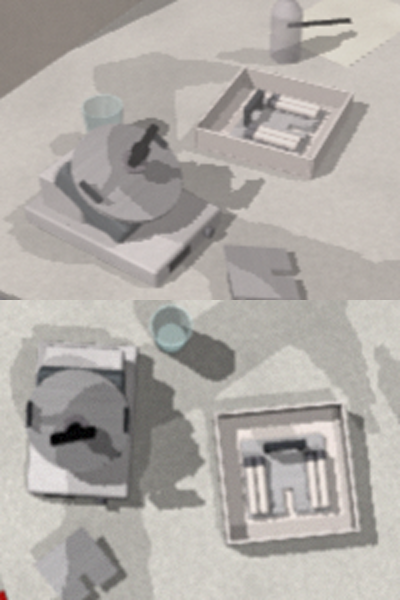

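The final picture shows the carrier flat and centred in the tray with its tubes up. The knob is still in its loosened position, the beaker and bottle are in place, and the arm is clear. Handing in.

```bash
python3 -c "
from rig import hand_in
print(hand_in())"
```

```text
the job is handed in; nothing more can be done
None
```

The carrier is off the rotator and lying flat, tubes up, in the tray. I handed the job in at about 20 s of the 66 s allowed; no verdict was reported.

**What I did**
- **Knob:** I turned it clockwise about 131° (2.3 rad by the tool's own turn). The first grip stopped at 23.5 mm, probably on the hub, so I backed off 10 mm and gripped again. I then measured 13 mm on the 14 mm bar.
- **Carrier:** I drew it up the slope by its handle with only about 3–4 N on the wrist. I lowered it onto the tray floor, touching down at the expected height with a brief 24 N, then released it and moved the arm away.

**Last checks**
- **Final pictures:** The carrier looks flat and centred in the tray, and the knob is still turned. The beaker and bottle show no visible movement.
- **Wrist force:** It was about zero after the retreat.
- **Grey box:** It was outside the final crop, so I did not check it, but the arm never went near it.
- **Knob angle:** I had no direct reading; it comes from the tool's turn and from how the bar looked afterwards.
- **Camera disagreement:** The side camera differed from the top one by about 5–12 mm on the knob and handle, so I relied on the top view, the known heights and contact.

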